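# Make up a box stack and hold the shaker clamp open

### The arm

A 6-joint arm with a two-finger parallel gripper is mounted at the origin on the work surface. World frame = base frame: x ahead of the robot, y to its left, z up, the work surface at z = 0. Lengths are in m, angles in rad, forces in N, time in s.
With the tool pointing down it reaches from about 0.375 to 0.9 m from the base axis. Payload 3.1 kg.
Tool frame: the origin (TCP) lies between the finger pads; the fingertips stand manip.finger_overhang ahead of it and the grasp point (between the pads) lies 5 mm behind it (manip.finger_overhang is the distance from the TCP to the fingertips, in m); z points along the fingers, y is the line along which they close (so a half turn about z gives the same grasp; the last joint's range is limited). The gripper opens to 85 mm and grips with 20 to 120 N. Pads are 22 mm wide; open, the fingers measure 114 mm over their backs; the gripper's body (76 mm by 85 mm) begins 54 mm behind the grasp point. The pads swing forward as they close: fully open they stand 13 mm farther back than shut.
Start: joints at [-1.353, 0.527, 1.433, -0, 1.181, -0.178], TCP at [0.242, -0.576, 0.245] pointing down, gripper open.
Joint ranges: [-3.08, 3.08], [-0.75, 2.2], [0.22, 2.44], [-1.43, 4.57], [0, 2.65], [-2.85, 2.85]. Speed limits (rad/s): [2.79, 2.79, 3.14, 3.14, 3.14, 3.14].

### API

Orientations are given as a unit quaternion [x, y, z, w].
In Python, from station import manip gives the robot as it stands.
- The arm moves only by the tool drive_tool, never from a script. Its argument "plan" is a list of rows, each a list of 7 numbers: the shift along the tool's x, y, z in m, then the turn, a rotation vector about the tool's x, y, z in degrees, then the opening, from -1 (shut) to 1 (fully open). In form: [[x, y, z, wx, wy, wz, gripper], ...]. A call has 1 to 10 rows; each row shifts and turns the commanded pose from where the row before left it, along the tool's axes as they then stand; what a row does not reach is not made up. A row lasts 1/10 s, in which the tool goes at most 50 mm and 8.59 degrees, less where a joint would pass 70% of its speed; a pose out of reach is approached as far as the arm can. A call is refused whole if a number of a shift passes 0.05 or a number of a turn 8.59, either way. A call with a gripper value outside its range is refused whole. The fingers move at their own pace and stop on an object; "newtons" is the grip in N (left out, the last holds). Time passes only in rows, so rows that do not move let the fingers close. It gives the time, the measured TCP pose, the force, the opening and the grip force at its end, in the units of the state.
- manip.sense(): the state, without advancing time (a new reading comes with each control period).
- manip.snapshot(name): name is "scene" or "top"; returns a dict with "image" (400x640x3 uint8, red, green, blue), "z_map" (400x640 float32, m along the optical axis (not along the pixel's ray), 0 where there is no reading), "fov_y" (degrees; the focal length in pixels is half the picture's height over the tangent of half this angle, whatever the lens; pixels are square), "cx", "cy" (the principal point, pixels), "extrinsics" (4x4, takes a point from camera to world coordinates). Camera axes: x right, y up, looking along -z (the intrinsics and any distortion apply to the point x, -y, -z); pixel columns grow to the right and rows downward; lengths in m; the calibration is good to about 2 mm. A picture is of the moment at which its call begins.
- manip.sign_off(): hands the job in; it is judged then, once.
The state is a dict: "t": time; "q": joint angles; "qd": joint speeds; "tau": joint torques, N m; "tcp_pos": TCP position; "tool_rot": TCP orientation; "force": force on the tool from outside, world axes, zero at the start; "ft_torque": the same for the moment, N m; "finger_gap": opening from 0.0 (shut) to 1.0 (fully open); "gripper_force": force on a finger pad.
Only numpy, scipy, OpenCV 4.12 (cv2) and the standard library are available. Lean on these libraries where they do the work, as an engineer would, in place of code of your own. Each camera call takes 0.05 s, during which the arm holds its last target. There are 200 camera calls.

### The job

Get the load ready for the platform shaker: lay the dark rubber separator sheet squarely on the lid of the larger incubation box, which stays standing on the bench, then set the smaller box squarely on the sheet, keeping it level and placing both gently, not dropping them. Then take the white roller of the shaker's spring-loaded clamp bar (the one nearer the robot), draw it out towards the robot until its two pointers stand on the lines engraved on the rails, and keep it there so that a colleague can lift the stack into the bay: the program finishes while still holding the bar at the lines, since it springs back if let go. Leave the bystanding tube rack, reagent bottle and beaker where they are.

Things in the scene. Friction and masses are not known exactly. Their poses are not given: they have to be found in the camera images.
- shaker: Fixed bench shaker, 280 x 280 mm, origin under its centre, front (panel) local -x. Platform mat 109 mm high. Rails along local x at local y +-115 mm, tops 136 mm. Two white rollers 22 mm thick lie along local y, axes 151 mm high: a fixed one at local x = +85 mm, the sliding clamp bar at x = 0 at rest. Their end blocks (y +-103 to 127 mm) reach 166 mm, rail end caps 139 mm.
- clamp_bar: Sliding clamp bar: white roller 22 mm thick, 206 mm long along local y (does not spin; take hold of it), end blocks on the rails. Origin: roller axis, mid-length, 151 mm above bench; axes the shaker's. 31 mm free below it, 63 mm to the fixed roller at rest. Slides along the shaker's -x, 85 mm to its end stop; springs pull it back with 8 N at rest + 1.1 N per 10 mm (14 N at the lines).
- mark (a point): Where the clamp bar's origin must come to: the point midway between the two black lines (3 mm wide) engraved on the flanges outside the rails, at the height of the roller's axis. Fixed on the shaker, 55 mm towards its front from the bar's rest place. Axes are the shaker's.
- base_box: The larger lidded incubation box, white with a grey lid edge, closed, 108 mm (local x) x 66 mm (local y) x 40 mm high, about 250 g, standing loose on the bench. Origin: centre of its underside; the flat lid top is 40 mm above it.
- separator: Stiff dark rubber separator sheet with fine ribs, 104 mm (local x) x 60 mm (local y) x 8 mm thick, about 50 g, lying flat on the bench. Origin: centre of its underside.
- top_box: The smaller lidded incubation box, same make, 98 mm (local x) x 58 mm (local y) x 30 mm high, about 150 g, standing on the bench. Straight sides over its full height. Origin: centre of its underside.
- tube_rack: Bystander: white rack with twelve capped test tubes, 50 x 170 mm, 98 mm high, beyond the boxes. Origin: centre of its underside.
- reagent_bottle: Bystander: amber glass bottle, 64 mm in diameter, 115 mm high. Origin: centre of its underside.
- beaker: Bystander: glass beaker, 68 mm in diameter, 85 mm high, right of the shaker. Origin: centre of its underside.
There are look-alikes about, which are no part of the job. What is shaped like the top_box but orange or turquoise is not meant.

How it is judged:
On the way, in this order (a step that is already met when the one before it is completed fails the run):
1. the separator sheet lies squarely on the larger box, released (height (world z) of base_box below 0.005 m and angle between each of base_box, separator's own z axis and vertical below 0.1 rad and horizontal distance between separator and base_box below 0.012 m and angle between the x axis of separator and the x axis of base_box, either way round below 0.2 rad and z of separator in the frame of base_box between 0.036 and 0.044 m and linear speed of separator below 0.02 m/s and contact force between each of the arm, the fingers and separator below 0.2 N), for 0.2 s.
2. the smaller box stands squarely on the sheet, released (all of step 1 and horizontal distance between top_box and base_box below 0.012 m and angle between the x axis of top_box and the x axis of base_box, either way round below 0.2 rad and z of top_box in the frame of base_box between 0.044 and 0.052 m and angle between top_box's own z axis and vertical below 0.1 rad and linear speed of top_box below 0.02 m/s and contact force between each of the arm, the fingers and top_box below 0.2 N), for 0.2 s.
At the end, for the whole second after the job is handed in: The fingers hold the clamp bar still at the lines within 6 mm, with over 6 N on it and nothing wedged against it; the sheet lies on the larger box and the smaller box on it, each centred within 12 mm, square within 0.2 rad, level, at rest, untouched; the larger box stands on the bench (all of step 2 and contact force between each of the arm, clamp_bar and base_box below 0.2 N and x of clamp_bar in the frame of mark between -0.006 and 0.006 m and linear speed of clamp_bar below 0.01 m/s and contact force between the fingers and clamp_bar above 6 N and contact force between clamp_bar and separator below 0.2 N and contact force between clamp_bar and top_box below 0.2 N and contact force between clamp_bar and tube_rack below 0.2 N and contact force between clamp_bar and reagent_bottle below 0.2 N and contact force between clamp_bar and beaker below 0.2 N); the arm keeps its last pose, push and grip.
It fails at once if a box was tipped by more than about 23 degrees (angle between any of base_box, top_box's own z axis and vertical above 0.4 rad).
It fails at once if the sheet or the smaller box was let go well above its place (more than 15 mm) ((height (world z) of separator above 0.055 m and contact force between the fingers and separator below 0.05 N) or (height (world z) of top_box above 0.063 m and contact force between the fingers and top_box below 0.05 N)).
It fails at once if a bystander was moved by more than 30 mm (distance of any of tube_rack, reagent_bottle, beaker from where it was at the start of the episode above 0.03 m).
It also fails if it takes over 72 s, if anything falls off the work surface, if the arm or the gripper's body presses on something with over 40 N, if the wrist force passes 120 N, or if a joint passes its speed limit or range.

## Working session

There is one attempt and no reset: what is moved stays moved. The work goes in short steps, Python scripts to look and compute and a tool call to move; the robot and the scene stay as the last step left them, time stands still between calls to the robot, and variables do not carry over. Pictures are saved under pics/ and viewed, at most 10 in all, crops included, and the job is handed in when it is done.

Besides the shell and the picture viewer there is one more tool, called after "Call:" as name([rows], argument=value, ...), one row to a line, values as JSON. drive_tool: Moves the arm, as the interface text tells. Its arguments: {"type":"object","properties":{"plan":{"type":"array"},"newtons":{"type":"number"}},"required":["plan"]}

```bash
mkdir -p pics; ls; python3 - <<'E'
from station import manip
import cv2,numpy as np
s=manip.sense();print({k:np.round(v,3) for k,v in s.items()},manip.finger_overhang)
for n in("scene","top"):
    d=manip.snapshot(n);cv2.imwrite(f"pics/{n}0.png",d["image"][:,:,::-1]);np.savez(f"{n}0.npz",**d)
    print(n,d["fov_y"],d["cx"],d["cy"],np.round(d["extrinsics"],3).tolist(),[k for k in d])
E
```

```text
pics
{'t': np.float64(0.0), 'q': array([-1.353,  0.528,  1.434,  0.   ,  1.181, -0.179]), 'qd': array([ 0.001, -0.001,  0.   , -0.   ,  0.003, -0.   ]), 'tau': array([-1.0000e-03, -4.4235e+01, -1.7802e+01, -0.0000e+00,  8.0000e-03,
       -0.0000e+00]), 'tcp_pos': array([ 0.241, -0.576,  0.244]), 'tool_rot': array([ 0.98 ,  0.197, -0.   , -0.001]), 'force': array([-0.008, -0.31 ,  0.124]), 'ft_torque': array([ 0.018, -0.005,  0.028]), 'gripper_force': np.float64(0.0), 'finger_gap': np.float64(1.004)} 0.014
scene 44.26863044718854 315.20148447371605 195.53517812816744 [[-0.346, -0.708, 0.616, 1.582], [0.938, -0.261, 0.227, 0.244], [-0.0, 0.657, 0.754, 1.262], [0.0, 0.0, 0.0, 1.0]] ['image', 'z_map', 'fov_y', 'cx', 'cy', 'extrinsics']
top 54.52791365065616 317.7133285734022 203.52920444062093 [[-0.007, 0.993, -0.114, 0.508], [-1.0, -0.006, 0.01, -0.123], [0.009, 0.114, 0.993, 1.252], [0.0, 0.0, 0.0, 1.0]] ['image', 'z_map', 'fov_y', 'cx', 'cy', 'extrinsics']
```

View pics/top0.png

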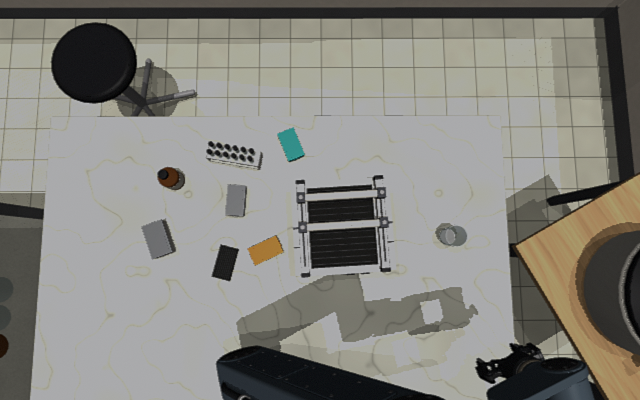

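View pics/scene0.png

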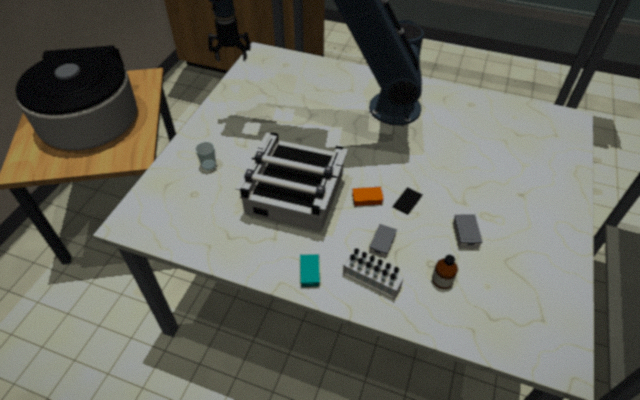

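Top view: the larger grey box is at (158,238), the smaller grey box at (235,200), the sheet at (225,262) and the clamp roller at about (345,225), with the fixed roller at about (345,190).

Things that could be mistaken for what I want:
- **Top box:** orange box (265,249), turquoise box (290,144), larger grey box (158,238). I choose the smaller grey box at (235,200).
- **Sheet:** the black mats on the shaker at (345,247) and (338,208). I choose the sheet at (225,262).
- **Bar:** the fixed roller at (345,190). I choose the one at (345,225), nearer the robot.

```bash
cat > h.py <<'E'
import numpy as np,cv2
def cam(d):
    f=200/np.tan(np.radians(float(d["fov_y"])/2)); return f,float(d["cx"]),float(d["cy"]),np.asarray(d["extrinsics"])
def cloud(d):
    f,cx,cy,E=cam(d); v,u=np.mgrid[0:400,0:640]; z=d["z_map"]
    P=np.stack([(u-cx)/f*z,-(v-cy)/f*z,-z],-1); return P@E[:3,:3].T+E[:3,3]
def ray(d,uv,h):
    f,cx,cy,E=cam(d); uv=np.atleast_2d(uv).astype(float)
    r=np.c_[(uv[:,0]-cx)/f,-(uv[:,1]-cy)/f,-np.ones(len(uv))]@E[:3,:3].T
    return E[:3,3]+r*((h-E[2,3])/r[:,2])[:,None]
def rect(d,mask,h):
    """centre, long-axis angle(deg), size of the largest blob in mask, projected to height h"""
    c=max(cv2.findContours(mask.astype(np.uint8),cv2.RETR_EXTERNAL,cv2.CHAIN_APPROX_NONE)[0],key=cv2.contourArea)
    p=ray(d,c[:,0],h)[:,:2]*1000
    (x,y),(w,l),a=cv2.minAreaRect(p.astype(np.float32))
    if w<l: w,l,a=l,w,a+90
    return np.round([x,y],1),round((a+90)%180-90,1),round(w,1),round(l,1)
E
python3 - <<'E'
from h import *
d=dict(np.load("top0.npz"));C=cloud(d);im=d["image"]
for uv in[(60,150),(480,150),(200,300),(450,360),(110,300)]: print("bench",uv,C[uv[1],uv[0]].round(4))
hsv=cv2.cvtColor(im,cv2.COLOR_RGB2HSV)
for n,(u0,u1,v0,v1),h in[("base",(130,190,205,270),.04),("top",(215,255,175,225),.03),("sep",(200,245,235,290),.008)]:
    sub=np.zeros((400,640),bool);sub[v0:v1,u0:u1]=1
    z=C[...,2]; m=sub&(np.abs(z-h)<(.008 if h>.01 else .02))
    print(n,"height",np.median(z[m]))
    if h>.01: print(n,"zmask",rect(d,m,h), im[m].mean(0))
    mc=sub&(hsv[...,2]<(90 if n=="sep" else 150)); print(n,"colour",rect(d,mc,h))
# shaker: high points
m=(C[...,2]>.125)&(np.abs(C[...,1]+.1)<.3)&(C[...,0]<.9)&(C[...,2]<.175);m[:,:285]=0;m[:,400:]=0
print("rail area",rect(d,m,.136))
for n,(v0,v1) in [("fix",(185,203)),("clamp",(215,235))]:
    mm=(np.abs(C[...,2]-.160)<.004);mm[:v0]=0;mm[v1:]=0;mm[:,:310]=0;mm[:,375:]=0
    p=C[mm];print(n,p.mean(0).round(4),len(p),np.polyfit(p[:,1],p[:,0],1))
big=cv2.resize(im[130:290,130:400],None,fx=2.9,fy=2.9,interpolation=cv2.INTER_CUBIC)
cv2.imwrite("pics/crop0.png",big[:,:,::-1])
E
```

```text
bench (60, 150) [ 0.8348  0.7116 -0.0038]
bench (480, 150) [ 0.8276 -0.6748 -0.002 ]
bench (200, 300) [0.3486 0.2374 0.0017]
bench (450, 360) [ 0.1581 -0.5446 -0.0034]
bench (110, 300) [3.508e-01 5.198e-01 5.000e-04]
base height 0.03959637797337212
base zmask (array([539.9, 366.1]), 20.3, 110.5, 66.7) [109.1383812  109.8694517  111.46736292]
base colour (array([541.1, 359.7]), 20.6, 114.3, 80.7)
top height 0.030071936546250067
top zmask (array([662.6, 126.6]), -4.0, 99.2, 58.7) [116.27304348 116.84869565 118.30434783]
top colour (array([659.9, 125.4]), -2.5, 105.4, 64.8)
sep height 0.0009488252924779728
sep colour (array([465.5, 159.7]), -14.6, 103.5, 59.9)
rail area (array([ 574.1, -203.5]), -86.8, 287.9, 278.8)
fix [ 0.6581 -0.2021  0.1601] 399 [-0.05522193  0.64692644]
clamp [ 0.5734 -0.2031  0.16  ] 405 [-0.05119967  0.562984  ]
```

View pics/crop0.png

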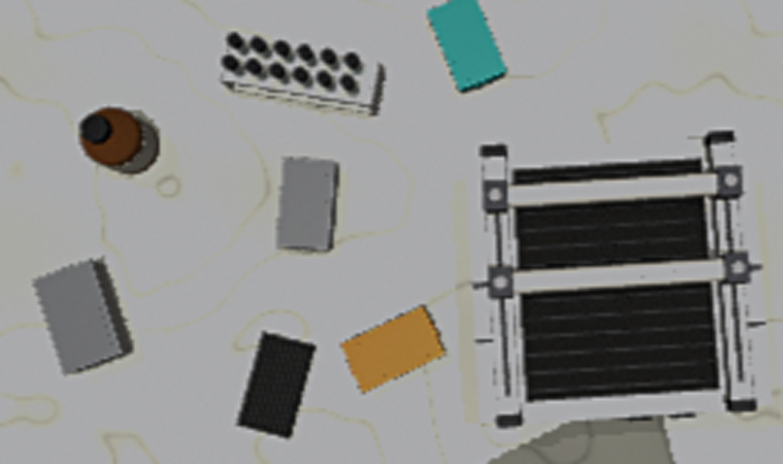

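The crop confirms the choice: grey small box at crop (307,204), ribbed dark sheet at (277,385), and clamp bar at (620,277) with the engraved lines below it at (483,341) and (757,323). The heights and sizes match the description, so I start moving.

```bash
cat > go.py <<'E'
import sys,numpy as np
from scipy.spatial.transform import Rotation as R
from station import manip
def go(x,y,z,psi):
    s=manip.sense(); M=R.from_quat(s["tool_rot"]).as_matrix()
    yaw=np.degrees(np.arctan2(M[1,0],M[0,0])); dt=(yaw-psi+90)%180-90
    c,n=np.cos(np.radians(psi)),np.sin(np.radians(psi)); w=np.array([x,y,z])-s["tcp_pos"]
    print("t",s["t"].round(2),"tcp",s["tcp_pos"].round(4),"yaw",yaw.round(2),"tilt",np.degrees(np.arccos(-M[2,2])).round(2),"gap",s["finger_gap"].round(3),"F",s["force"].round(1),"grip",s["gripper_force"].round(1),"q6",s["q"][5].round(2),"ovh",manip.finger_overhang)
    print("turn tool z first",dt.round(2),"then shift mm (frame at target yaw, or its half-turn: signs of x,y flip)",(1000*np.array([c*w[0]+n*w[1],n*w[0]-c*w[1],-w[2]])).round(1), "now-frame mm",(1000*M.T@w).round(1))
if __name__=="__main__": go(*map(float,sys.argv[1:5]))
E
```

Call:
drive_tool([
  [0, -0.02, 0, 0, 0, 7.5, 1],
  [0, -0.03, 0, 0, 0, 7.5, 1],
  [0, -0.03, 0, 0, 0, 7.5, 1],
  [0, -0.03, 0, 0, 0, 7.5, 1],
  [0, -0.03, 0, 0, 0, 7.3, 1],
  [0, -0.04, 0, 0, 0, 0, 1],
  [0, -0.04, 0, 0, 0, 0, 1],
  [0, -0.04, 0, 0, 0, 0, 1],
  [0, -0.04, 0, 0, 0, 0, 1],
  [0, -0.04, 0, 0, 0, 0, 1],
])

```text
t: 1.1
tcp_pos: [0.2758, -0.2442, 0.2452]
tool_rot: [0.992, -0.127, -0.0, -0.0]
force: [0.6, 0.5, -0.1]
finger_gap: 1.0
gripper_force: 0.0
```

```bash
python3 go.py .4655 .1597 .12 -14.6
```

```text
Traceback (most recent call last):
  File "go.py", line 10, in <module>
    if __name__=="__main__": go(*map(float,sys.argv[1:5]))
                             ~~^^^^^^^^^^^^^^^^^^^^^^^^^^^
  File "go.py", line 8, in go
    print("t",s["t"].round(2),"tcp",s["tcp_pos"].round(4),"yaw",yaw.round(2),"tilt",np.degrees(np.arccos(-M[2,2])).round(2),"gap",s["finger_gap"].round(3),"F",s["force"].round(1),"grip",s["gripper_force"].round(1),"q6",s["q"][5].round(2),"ovh",manip.finger_overhang)
              ^^^^^^^^^^^^
AttributeError: 'float' object has no attribute 'round'
```

```bash
sed -i 's/s\["t"\].round(2)/round(s["t"],2)/; s/s\["finger_gap"\].round(3)/round(float(s["finger_gap"]),3)/; s/s\["gripper_force"\].round(1)/round(float(s["gripper_force"]),1)/' go.py; python3 go.py .4655 .1597 .12 -14.6
```

```text
t 1.1 tcp [ 0.2758 -0.2442  0.2452] yaw -14.61 tilt 0.03 gap 1.0 F [ 0.6  0.5 -0.1] grip 0.0 q6 0.79 ovh 0.014
turn tool z first -0.01 then shift mm (frame at target yaw, or its half-turn: signs of x,y flip) [  81.7 -438.7  125.2] now-frame mm [  81.7 -438.7  125.3]
```

Call:
drive_tool([
  [0.04, 0, 0, 0, 0, 0, 1],
  [0.04, -0.02, 0, 0, 0, 0, 1],
  [0, -0.05, 0, 0, 0, 0, 1],
  [0, -0.05, 0, 0, 0, 0, 1],
  [0, -0.05, 0, 0, 0, 0, 1],
  [0, -0.05, 0, 0, 0, 0, 1],
  [0, -0.05, 0, 0, 0, 0, 1],
  [0, -0.05, 0, 0, 0, 0, 1],
  [0, -0.04, 0, 0, 0, 0, 1],
  [0, 0, 0, 0, 0, 0, 1],
])

```text
t: 2.1
tcp_pos: [0.4443, 0.0865, 0.2452]
tool_rot: [0.992, -0.123, 0.0, -0.001]
force: [-0.6, 0.1, 0.2]
finger_gap: 0.998
gripper_force: 0.0
```

```bash
python3 go.py .4655 .1597 .05 -14.6
```

```text
t 2.1 tcp [0.4443 0.0865 0.2452] yaw -14.18 tilt 0.09 gap 0.998 F [-0.6  0.1  0.2] grip 0.0 q6 1.76 ovh 0.014
turn tool z first 0.42 then shift mm (frame at target yaw, or its half-turn: signs of x,y flip) [  2.1 -76.2 195.2] now-frame mm [  2.5 -75.9 195.3]
```

Call:
drive_tool([
  [0, -0.04, 0.03, 0, 0, 0.4, 1],
  [0.002, -0.036, 0.03, 0, 0, 0, 1],
  [0, 0, 0.03, 0, 0, 0, 1],
  [0, 0, 0.03, 0, 0, 0, 1],
  [0, 0, 0.03, 0, 0, 0, 1],
  [0, 0, 0.025, 0, 0, 0, 1],
  [0, 0, 0.02, 0, 0, 0, 1],
  [0, 0, 0, 0, 0, 0, 1],
  [0, 0, 0, 0, 0, 0, 1],
])

```text
t: 3.0
tcp_pos: [0.465, 0.1547, 0.0502]
tool_rot: [0.991, -0.131, -0.001, 0.0]
force: [-0.6, 0.5, 0.8]
finger_gap: 0.998
gripper_force: 0.0
```

```bash
python3 go.py .4655 .1597 .017 -14.6
```

```text
t 3.0 tcp [0.465  0.1547 0.0502] yaw -15.01 tilt 0.07 gap 0.998 F [-0.6  0.5  0.8] grip 0.0 q6 1.93 ovh 0.014
turn tool z first -0.41 then shift mm (frame at target yaw, or its half-turn: signs of x,y flip) [-0.8 -5.  33.2] now-frame mm [-0.8 -5.  33.2]
```

Call:
drive_tool([
  [-0.001, -0.005, 0, 0, 0, -0.4, 0.65],
  [0, 0, 0, 0, 0, 0, 0.65],
  [0, 0, 0.015, 0, 0, 0, 0.65],
  [0, 0, 0.01, 0, 0, 0, 0.65],
  [0, 0, 0.005, 0, 0, 0, 0.65],
  [0, 0, 0.003, 0, 0, 0, 0.65],
  [0, 0, 0, 0, 0, 0, 0.65],
  [0, 0, 0, 0, 0, 0, 0.65],
])

```text
t: 3.8
tcp_pos: [0.4655, 0.1604, 0.0175]
tool_rot: [0.992, -0.127, 0.0, -0.0]
force: [-0.4, -0.4, -0.1]
finger_gap: 0.829
gripper_force: 0.0
```

```bash
python3 go.py .4655 .1597 .017 -14.6
python3 - <<'E'
from station import manip
import cv2
a=manip.snapshot("scene")["image"][160:250,330:470];b=manip.snapshot("top")["image"][215:305,170:310]
import numpy as np
cv2.imwrite("pics/g1.png",cv2.resize(np.vstack([a,b]),None,fx=3.3,fy=3.3)[:,:,::-1])
E
```

```text
t 3.8 tcp [0.4655 0.1604 0.0175] yaw -14.56 tilt 0.01 gap 0.829 F [-0.4 -0.4 -0.1] grip 0.0 q6 1.93 ovh 0.014
turn tool z first 0.04 then shift mm (frame at target yaw, or its half-turn: signs of x,y flip) [0.1 0.7 0.5] now-frame mm [0.1 0.7 0.5]
```

View pics/g1.png

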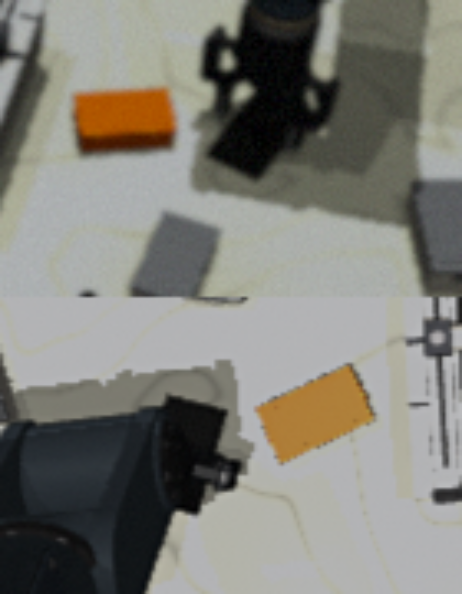

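The gripper straddles the sheet about midway along its length. I'll feel downward for the bench.

Call:
drive_tool([
  [0, 0, 0.002, 0, 0, 0, 0.5],
  [0, 0, 0, 0, 0, 0, 0.5],
  [0, 0, 0.001, 0, 0, 0, 0.5],
  [0, 0, 0, 0, 0, 0, 0.5],
])

```text
t: 4.3
tcp_pos: [0.4654, 0.1604, 0.0143]
tool_rot: [0.992, -0.127, -0.0, 0.0]
force: [-0.4, -0.6, -0.4]
finger_gap: 0.749
gripper_force: 0.0
```

Call:
drive_tool([
  [0, 0, 0.002, 0, 0, 0, 0.5],
  [0, 0, 0, 0, 0, 0, 0.5],
])

```text
t: 4.5
tcp_pos: [0.4654, 0.1604, 0.0121]
tool_rot: [0.992, -0.127, -0.0, 0.0]
force: [0.3, -1.5, -0.7]
finger_gap: 0.751
gripper_force: 0.0
```

Call:
drive_tool([
  [0, 0, 0.002, 0, 0, 0, 0.5],
  [0, 0, 0, 0, 0, 0, 0.5],
])

```text
t: 4.7
tcp_pos: [0.4653, 0.1604, 0.0101]
tool_rot: [0.992, -0.127, -0.0, 0.0]
force: [-0.7, -0.2, -0.7]
finger_gap: 0.75
gripper_force: 0.0
```

Call:
drive_tool([
  [0, 0, 0.001, 0, 0, 0, 0.5],
  [0, 0, 0, 0, 0, 0, 0.5],
])

```text
t: 4.9
tcp_pos: [0.4654, 0.1604, 0.0092]
tool_rot: [0.992, -0.127, -0.0, 0.0]
force: [0.3, -0.3, 0.4]
finger_gap: 0.75
gripper_force: 0.0
```

Call:
drive_tool([
  [0, 0, 0.001, 0, 0, 0, 0.5],
  [0, 0, 0, 0, 0, 0, 0.5],
])

```text
t: 5.1
tcp_pos: [0.4654, 0.1604, 0.0082]
tool_rot: [0.992, -0.127, -0.0, 0.0]
force: [-0.7, -0.5, 0.6]
finger_gap: 0.75
gripper_force: 0.0
```

Call:
drive_tool([
  [0, 0, 0.001, 0, 0, 0, 0.5],
  [0, 0, 0, 0, 0, 0, 0.5],
])

```text
t: 5.3
tcp_pos: [0.4655, 0.1604, 0.008]
tool_rot: [0.992, -0.127, 0.0, -0.0]
force: [-0.4, -1.2, 6.0]
finger_gap: 0.75
gripper_force: 3.1
```

Call:
drive_tool([
  [0, 0, 0.001, 0, 0, 0, 0.5],
  [0, 0, 0, 0, 0, 0, 0.5],
])

```text
t: 5.5
tcp_pos: [0.4655, 0.1604, 0.0079]
tool_rot: [0.992, -0.127, 0.0, -0.0]
force: [-1.4, -0.4, 14.7]
finger_gap: 0.751
gripper_force: 7.5
```

Call:
drive_tool([
  [0, 0, 0.001, 0, 0, 0, 0.5],
  [0, 0, 0, 0, 0, 0, 0.5],
])

```text
t: 5.7
tcp_pos: [0.4655, 0.1604, 0.0079]
tool_rot: [0.992, -0.127, 0.001, -0.0]
force: [-3.8, -0.3, 23.7]
finger_gap: 0.753
gripper_force: 11.9
```

The contact at TCP 8 mm is the bench, so the overhang is about 8 mm at this opening. Back off and grip.

Call:
drive_tool([
  [0, 0.0005, -0.0055, 0, 0, 0, 0.5],
  [0, 0, 0, 0, 0, 0, 0.5],
  [0, 0, 0, 0, 0, 0, 0.2],
  [0, 0, 0, 0, 0, 0, -0.2],
  [0, 0, 0, 0, 0, 0, -0.2],
  [0, 0, 0, 0, 0, 0, -0.2],
], newtons=30)

```text
t: 6.3
tcp_pos: [0.4657, 0.16, 0.0113]
tool_rot: [0.992, -0.127, 0.0, -0.0]
force: [-0.9, -0.1, 10.1]
finger_gap: 0.692
gripper_force: 30.2
```

Call:
drive_tool([
  [0, 0, -0.005, 0, 0, 0, -0.2],
  [0, 0, -0.01, 0, 0, 0, -0.2],
  [0, 0, -0.02, 0, 0, 0, -0.2],
  [0, 0, -0.03, 0, 0, 0, -0.2],
  [0, 0, -0.03, 0, 0, 0, -0.2],
  [0, 0, 0, 0, 0, 0, -0.2],
  [0, 0, 0, 0, 0, 0, -0.2],
])

```text
t: 7.0
tcp_pos: [0.4655, 0.16, 0.1064]
tool_rot: [0.992, -0.127, 0.001, -0.0]
force: [0.2, 0.1, 0.4]
finger_gap: 0.689
gripper_force: 33.0
```

```bash
python3 go.py .5399 .3661 .13 20.3
python3 - <<'E'
from station import manip
import cv2,numpy as np
a=manip.snapshot("scene")["image"][120:250,330:490]
cv2.imwrite("pics/g2.png",cv2.resize(a,None,fx=4,fy=4)[:,:,::-1])
E
```

```text
t 7.0 tcp [0.4655 0.16   0.1064] yaw -14.56 tilt 0.08 gap 0.689 F [0.2 0.1 0.4] grip 33.0 q6 1.93 ovh 0.014
turn tool z first -34.86 then shift mm (frame at target yaw, or its half-turn: signs of x,y flip) [ 141.3 -167.5  -23.6] now-frame mm [  20.3 -218.2  -23.5]
```

View pics/g2.png

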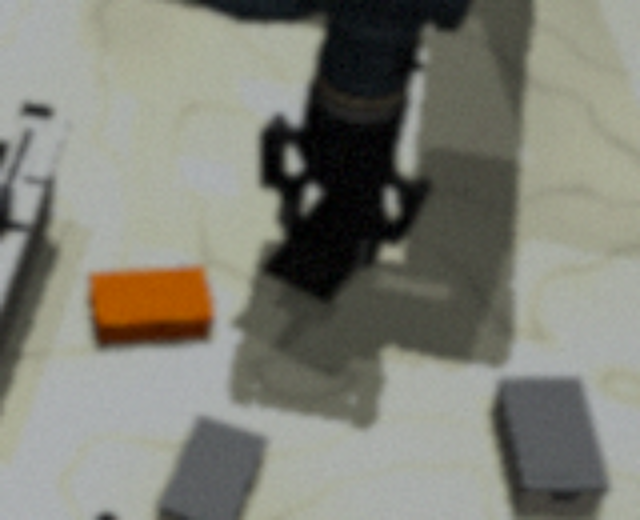

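The sheet is held level between the fingers at (315,270). Carry it to above the larger box.

Call:
drive_tool([
  [0, 0, -0.01, 0, 0, -5, -0.2],
  [0, 0, -0.01, 0, 0, -7.5, -0.2],
  [0, 0, 0, 0, 0, -7.5, -0.2],
  [0, 0, 0, 0, 0, -7.5, -0.2],
  [0, 0, 0, 0, 0, -7.4, -0.2],
  [0.02, -0.024, 0, 0, 0, 0, -0.2],
  [0.03, -0.036, 0, 0, 0, 0, -0.2],
  [0.03, -0.036, 0, 0, 0, 0, -0.2],
  [0.03, -0.036, 0, 0, 0, 0, -0.2],
  [0.02, -0.024, 0, 0, 0, 0, -0.2],
])

```text
t: 8.05
tcp_pos: [0.533, 0.354, 0.1237]
tool_rot: [0.984, 0.177, -0.001, -0.0]
force: [0.5, -0.8, -1.3]
finger_gap: 0.685
gripper_force: 33.0
```

Call:
drive_tool([
  [0.011, -0.011, 0, 0, 0, 0, -0.2],
  [0, 0, 0, 0, 0, 0, -0.2],
  [0, 0, 0, 0, 0, 0, -0.2],
  [0, 0, 0, 0, 0, 0, -0.2],
])

```text
t: 8.45
tcp_pos: [0.5383, 0.364, 0.1246]
tool_rot: [0.984, 0.176, -0.002, 0.001]
force: [0.9, 0.2, -0.6]
finger_gap: 0.692
gripper_force: 33.0
```

```bash
python3 go.py .5399 .3661 .051 20.3
```

```text
t 8.45 tcp [0.5383 0.364  0.1246] yaw 20.29 tilt 0.2 gap 0.692 F [ 0.9  0.2 -0.6] grip 33.0 q6 1.64 ovh 0.014
turn tool z first -0.01 then shift mm (frame at target yaw, or its half-turn: signs of x,y flip) [ 2.2 -1.4 73.6] now-frame mm [ 2.5 -1.5 73.6]
```

Descend to a TCP height of about 55 mm.

Call:
drive_tool([
  [0.002, -0.001, 0.015, 0, 0, 0, -0.2],
  [0, 0, 0.02, 0, 0, 0, -0.2],
  [0, 0, 0.02, 0, 0, 0, -0.2],
  [0, 0, 0.01, 0, 0, 0, -0.2],
  [0, 0, 0.005, 0, 0, 0, -0.2],
  [0, 0, 0, 0, 0, 0, -0.2],
  [0, 0, 0, 0, 0, 0, -0.2],
])

```text
t: 9.15
tcp_pos: [0.5416, 0.3672, 0.0564]
tool_rot: [0.984, 0.176, 0.001, -0.0]
force: [0.2, 0.3, 0.4]
finger_gap: 0.692
gripper_force: 33.0
```

```bash
python3 go.py .5399 .3661 .051 20.3
```

```text
t 9.15 tcp [0.5416 0.3672 0.0564] yaw 20.32 tilt 0.07 gap 0.692 F [0.2 0.3 0.4] grip 33.0 q6 1.64 ovh 0.014
turn tool z first 0.02 then shift mm (frame at target yaw, or its half-turn: signs of x,y flip) [-2.   0.5  5.4] now-frame mm [-2.   0.5  5.4]
```

Call:
drive_tool([
  [0, 0, 0.001, 0, 0, 0, -0.2],
  [0, 0, 0.001, 0, 0, 0, -0.2],
  [0, 0, 0, 0, 0, 0, -0.2],
])

```text
t: 9.45
tcp_pos: [0.5412, 0.3673, 0.0542]
tool_rot: [0.984, 0.177, 0.0, -0.0]
force: [-0.2, 0.8, -0.1]
finger_gap: 0.69
gripper_force: 33.0
```

Call:
drive_tool([
  [-0.001, 0.0005, 0.001, 0, 0, 0, -0.2],
  [-0.001, 0, 0.001, 0, 0, 0, -0.2],
  [0, 0, 0, 0, 0, 0, -0.2],
])

```text
t: 9.75
tcp_pos: [0.539, 0.3658, 0.0516]
tool_rot: [0.984, 0.177, -0.0, 0.0]
force: [0.4, -0.1, -0.3]
finger_gap: 0.692
gripper_force: 33.0
```

Call:
drive_tool([
  [0, 0, 0.001, 0, 0, 0, -0.2],
  [0, 0, 0, 0, 0, 0, -0.2],
])

```text
t: 9.95
tcp_pos: [0.5391, 0.3659, 0.0515]
tool_rot: [0.984, 0.177, -0.0, 0.0]
force: [-0.5, -0.9, 3.6]
finger_gap: 0.689
gripper_force: 33.5
```

Contact at 51.5 mm, as predicted. Release gently, then rise.

Call:
drive_tool([
  [0, 0, 0, 0, 0, 0, 0.42],
  [0, 0, 0, 0, 0, 0, 0.5],
  [0, 0, 0, 0, 0, 0, 0.6],
  [0, 0, 0, 0, 0, 0, 0.7],
  [0, 0, 0, 0, 0, 0, 0.7],
  [0, 0, -0.01, 0, 0, 0, 0.8],
  [0, 0, -0.03, 0, 0, 0, 1],
  [0, 0, -0.04, 0, 0, 0, 1],
  [0, 0, 0, 0, 0, 0, 1],
  [0, 0, 0, 0, 0, 0, 1],
])

```text
t: 10.95
tcp_pos: [0.5401, 0.3664, 0.1328]
tool_rot: [0.984, 0.177, 0.002, -0.0]
force: [0.1, -1.0, -1.2]
finger_gap: 0.998
gripper_force: 0.0
```

```bash
python3 go.py .6626 .1266 .13 -4.0
```

```text
t 10.95 tcp [0.5401 0.3664 0.1328] yaw 20.34 tilt 0.2 gap 0.998 F [ 0.1 -1.  -1.2] grip 0.0 q6 1.64 ovh 0.014
turn tool z first 24.34 then shift mm (frame at target yaw, or its half-turn: signs of x,y flip) [138.9 230.7   2.8] now-frame mm [ 31.5 267.4   2.8]
```

Call:
drive_tool([
  [0, 0, 0, 0, 0, 8, 1],
  [0, 0, 0, 0, 0, 8, 1],
  [0, 0, 0, 0, 0, 8.3, 1],
  [0.025, 0.04, 0, 0, 0, 0, 1],
  [0.025, 0.04, 0, 0, 0, 0, 1],
  [0.025, 0.04, 0, 0, 0, 0, 1],
  [0.025, 0.04, 0, 0, 0, 0, 1],
  [0.025, 0.04, 0, 0, 0, 0, 1],
  [0.014, 0.031, 0, 0, 0, 0, 1],
  [0, 0, 0, 0, 0, 0, 1],
])

```text
t: 11.95
tcp_pos: [0.6634, 0.1207, 0.1293]
tool_rot: [0.999, -0.038, -0.0, 0.001]
force: [0.2, 0.9, -0.1]
finger_gap: 1.002
gripper_force: 0.0
```

```bash
python3 go.py .6626 .1266 .02 -4.0; python3 - <<'E'
from h import *
from station import manip
d=manip.snapshot("top");C=cloud(d)
z=C[...,2]
m=(np.abs(z-.048)<.02)&(cv2.cvtColor(d["image"],cv2.COLOR_RGB2GRAY)<70); m[:,:130]=0;m[:,190:]=0;m[:205]=0;m[270:]=0
print("sheet on base",rect(d,m,.048))
m=(np.abs(z-.044)<.012);m[:,:130]=0;m[:,190:]=0;m[:205]=0;m[270:]=0
print("whole",rect(d,m,.044))
cv2.imwrite("pics/p1.png",cv2.resize(d["image"][150:290,120:300],None,fx=4,fy=4)[:,:,::-1])
E
```

```text
t 11.95 tcp [0.6634 0.1207 0.1293] yaw -4.3 tilt 0.1 gap 1.002 F [ 0.2  0.9 -0.1] grip 0.0 q6 1.66 ovh 0.014
turn tool z first -0.3 then shift mm (frame at target yaw, or its half-turn: signs of x,y flip) [ -1.2  -5.8 109.3] now-frame mm [ -1.1  -6.  109.3]
sheet on base (array([550.7, 375.4]), 20.6, 73.8, 46.1)
whole (array([551.2, 378.6]), 19.3, 80.5, 49.1)
```

View pics/p1.png

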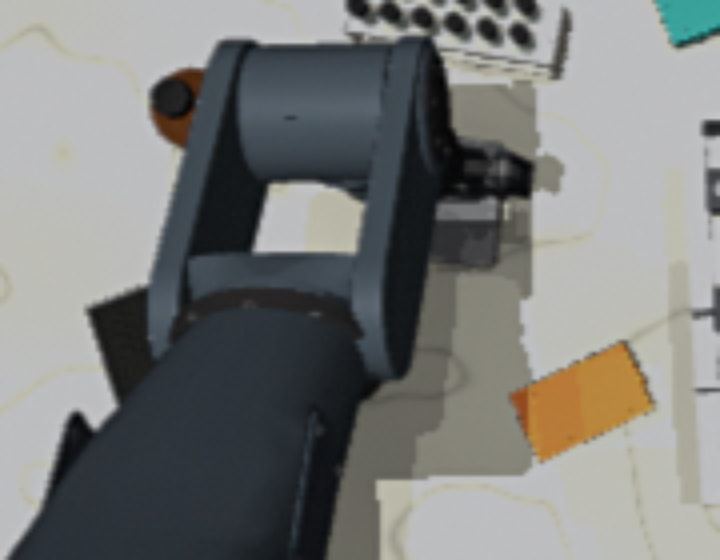

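The arm hides most of the larger box; only the sheet's corner at (120,330) shows. I'll check it once the smaller box is lifted. Grasping the smaller box next.

Call:
drive_tool([
  [-0.001, -0.006, 0.01, 0, 0, -0.3, 1],
  [0, 0, 0.03, 0, 0, 0, 1],
  [0, 0, 0.03, 0, 0, 0, 1],
  [0, 0, 0.02, 0, 0, 0, 1],
  [0, 0, 0.015, 0, 0, 0, 0.8],
  [0, 0, 0.006, 0, 0, 0, 0.65],
  [0, 0, 0, 0, 0, 0, 0.65],
])

```text
t: 12.7
tcp_pos: [0.6605, 0.133, 0.0187]
tool_rot: [1.0, -0.031, -0.001, -0.0]
force: [-0.5, -0.2, -0.5]
finger_gap: 0.821
gripper_force: 0.0
```

```bash
python3 go.py .6626 .1266 .018 -4.0
```

```text
t 12.7 tcp [0.6605 0.133  0.0187] yaw -3.59 tilt 0.12 gap 0.821 F [-0.5 -0.2 -0.5] grip 0.0 q6 1.67 ovh 0.014
turn tool z first 0.41 then shift mm (frame at target yaw, or its half-turn: signs of x,y flip) [2.6 6.3 0.7] now-frame mm [2.5 6.3 0.7]
```

Call:
drive_tool([
  [0.0025, 0.006, 0, 0, 0, 0.4, 0.65],
  [0, 0, 0, 0, 0, 0, 0.65],
  [0, 0, 0, 0, 0, 0, 0.65],
  [0, 0, 0, 0, 0, 0, 0.65],
])

```text
t: 13.1
tcp_pos: [0.6641, 0.1256, 0.0207]
tool_rot: [0.999, -0.036, 0.001, -0.0]
force: [-0.2, 0.8, -0.4]
finger_gap: 0.825
gripper_force: 0.0
```

```bash
python3 go.py .6626 .1266 .018 -4.0
```

```text
t 13.1 tcp [0.6641 0.1256 0.0207] yaw -4.09 tilt 0.08 gap 0.825 F [-0.2  0.8 -0.4] grip 0.0 q6 1.66 ovh 0.014
turn tool z first -0.09 then shift mm (frame at target yaw, or its half-turn: signs of x,y flip) [-1.5 -0.9  2.7] now-frame mm [-1.5 -0.9  2.7]
```

Call:
drive_tool([
  [-0.0015, -0.001, 0.002, 0, 0, 0, 0.65],
  [0, 0, 0, 0, 0, 0, 0.65],
  [0, 0, 0, 0, 0, 0, 0.4],
  [0, 0, 0, 0, 0, 0, 0.2],
  [0, 0, 0, 0, 0, 0, -0.2],
  [0, 0, 0, 0, 0, 0, -0.2],
  [0, 0, 0, 0, 0, 0, -0.2],
], newtons=30)

```text
t: 13.8
tcp_pos: [0.6622, 0.127, 0.0179]
tool_rot: [0.999, -0.035, 0.0, -0.0]
force: [0.5, 0.3, 0.5]
finger_gap: 0.672
gripper_force: 34.1
```

Call:
drive_tool([
  [0, 0, -0.005, 0, 0, 0, -0.2],
  [0, 0, -0.01, 0, 0, 0, -0.2],
  [0, 0, -0.02, 0, 0, 0, -0.2],
  [0, 0, -0.03, 0, 0, 0, -0.2],
  [0, 0, -0.03, 0, 0, 0, -0.2],
  [0, 0, -0.02, 0, 0, 0, -0.2],
  [0, 0, 0, 0, 0, 0, -0.2],
  [0, 0, 0, 0, 0, 0, -0.2],
])

```text
t: 14.6
tcp_pos: [0.6619, 0.1269, 0.1331]
tool_rot: [0.999, -0.035, 0.0, 0.0]
force: [0.8, -0.6, -1.5]
finger_gap: 0.669
gripper_force: 33.9
```

```bash
python3 go.py .5399 .3661 .13 20.3;  python3 - <<'E'
from h import *
from station import manip
d=manip.snapshot("scene");C=cloud(d);np.savez("scene1.npz",**d)
a=d["image"]
g=cv2.cvtColor(a,cv2.COLOR_RGB2GRAY)
b=a[120:290,330:520]
cv2.imwrite("pics/g3.png",cv2.resize(b,None,fx=3.5,fy=3.5,interpolation=cv2.INTER_CUBIC)[:,:,::-1])
m=(g<70);m[:,:445]=0;m[:,495:]=0;m[:195]=0;m[250:]=0
print(rect(d,m,.048),m.sum())
E
```

```text
t 14.6 tcp [0.6619 0.1269 0.1331] yaw -4.07 tilt 0.02 gap 0.669 F [ 0.8 -0.6 -1.5] grip 33.9 q6 1.67 ovh 0.014
turn tool z first -24.37 then shift mm (frame at target yaw, or its half-turn: signs of x,y flip) [ -31.5 -266.7    3.1] now-frame mm [-138.7 -229.9    3.1]
(array([563., 365.]), 20.0, 130.9, 73.9) 707
```

View pics/g3.png

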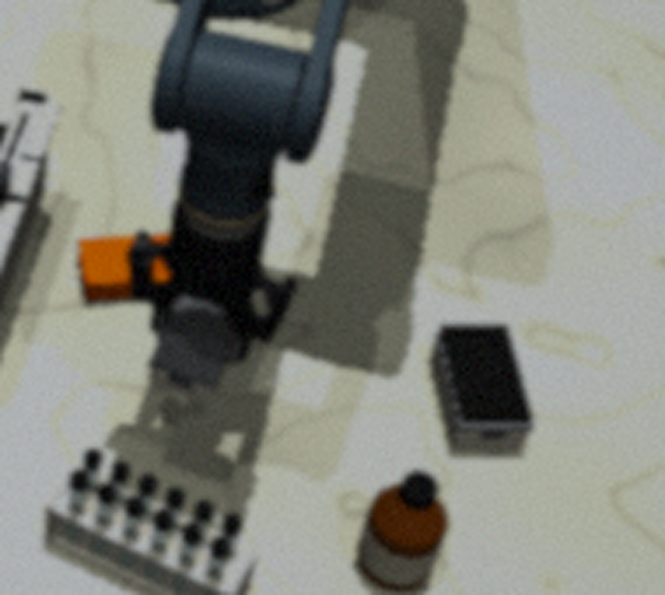

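The sheet sits squarely on the larger box (480,378), and the smaller box is held level at (195,345). Carry it over.

Call:
drive_tool([
  [0, 0, 0, 0, 0, -5, -0.2],
  [0, 0, 0, 0, 0, -7, -0.2],
  [0, 0, 0, 0, 0, -7, -0.2],
  [0, 0, 0, 0, 0, -5.4, -0.2],
  [-0.004, -0.035, 0, 0, 0, 0, -0.2],
  [-0.006, -0.05, 0, 0, 0, 0, -0.2],
  [-0.006, -0.05, 0, 0, 0, 0, -0.2],
  [-0.006, -0.05, 0, 0, 0, 0, -0.2],
  [-0.006, -0.05, 0, 0, 0, 0, -0.2],
  [-0.003, -0.03, 0, 0, 0, 0, -0.2],
])

```text
t: 15.65
tcp_pos: [0.5379, 0.3659, 0.1305]
tool_rot: [0.984, 0.178, -0.003, 0.0]
force: [-0.3, -0.5, -0.2]
finger_gap: 0.673
gripper_force: 33.8
```

Call:
drive_tool([
  [0, 0, 0, 0, 0, 0, -0.2],
  [0, 0, 0, 0, 0, 0, -0.2],
  [0, 0, 0, 0, 0, 0, -0.2],
  [0, 0, 0, 0, 0, 0, -0.2],
])

```text
t: 16.05
tcp_pos: [0.5423, 0.3619, 0.1322]
tool_rot: [0.984, 0.176, -0.0, 0.0]
force: [0.1, 0.3, -1.0]
finger_gap: 0.673
gripper_force: 33.8
```

```bash
python3 go.py .5397 .3662 .066 20.3
```

```text
t 16.05 tcp [0.5423 0.3619 0.1322] yaw 20.22 tilt 0.06 gap 0.673 F [ 0.1  0.3 -1. ] grip 33.8 q6 1.64 ovh 0.014
turn tool z first -0.08 then shift mm (frame at target yaw, or its half-turn: signs of x,y flip) [-0.9 -4.9 66.2] now-frame mm [-0.9 -4.9 66.2]
```

Call:
drive_tool([
  [-0.001, -0.005, 0.01, 0, 0, 0, -0.2],
  [0, 0, 0.02, 0, 0, 0, -0.2],
  [0, 0, 0.02, 0, 0, 0, -0.2],
  [0, 0, 0.01, 0, 0, 0, -0.2],
  [0, 0, 0.002, 0, 0, 0, -0.2],
  [0, 0, 0, 0, 0, 0, -0.2],
  [0, 0, 0, 0, 0, 0, -0.2],
  [0, 0, 0, 0, 0, 0, -0.2],
])

```text
t: 16.85
tcp_pos: [0.5397, 0.368, 0.0719]
tool_rot: [0.984, 0.176, 0.001, -0.0]
force: [-0.0, -0.1, -1.8]
finger_gap: 0.674
gripper_force: 33.8
```

```bash
python3 go.py .5397 .3662 .066 20.3
```

```text
t 16.85 tcp [0.5397 0.368  0.0719] yaw 20.33 tilt 0.12 gap 0.674 F [-0.  -0.1 -1.8] grip 33.8 q6 1.64 ovh 0.014
turn tool z first 0.03 then shift mm (frame at target yaw, or its half-turn: signs of x,y flip) [-0.6  1.7  5.9] now-frame mm [-0.6  1.7  5.9]
```

Call:
drive_tool([
  [0, 0.0015, 0.002, 0, 0, 0, -0.2],
  [0, 0, 0.001, 0, 0, 0, -0.2],
  [0, 0, 0.001, 0, 0, 0, -0.2],
  [0, 0, 0.001, 0, 0, 0, -0.2],
  [0, 0, 0, 0, 0, 0, -0.2],
  [0, 0, 0, 0, 0, 0, -0.2],
])

```text
t: 17.45
tcp_pos: [0.5395, 0.3663, 0.0659]
tool_rot: [0.984, 0.177, 0.0, 0.0]
force: [0.4, 0.2, -0.1]
finger_gap: 0.666
gripper_force: 33.9
```

Call:
drive_tool([
  [0, 0, 0.001, 0, 0, 0, -0.2],
  [0, 0, 0, 0, 0, 0, -0.2],
])

```text
t: 17.65
tcp_pos: [0.5395, 0.3664, 0.0659]
tool_rot: [0.984, 0.177, 0.0, -0.0]
force: [-1.2, -0.8, 5.0]
finger_gap: 0.676
gripper_force: 34.5
```

Call:
drive_tool([
  [0, 0, 0.0005, 0, 0, 0, -0.2],
  [0, 0, 0, 0, 0, 0, -0.2],
])

```text
t: 17.85
tcp_pos: [0.5395, 0.3664, 0.0658]
tool_rot: [0.984, 0.177, 0.0, -0.0]
force: [-2.3, -1.3, 8.4]
finger_gap: 0.669
gripper_force: 34.9
```

Call:
drive_tool([
  [0, 0, -0.001, 0, 0, 0, -0.2],
  [0, 0, 0, 0, 0, 0, 0.4],
  [0, 0, 0, 0, 0, 0, 0.5],
  [0, 0, 0, 0, 0, 0, 0.6],
  [0, 0, 0, 0, 0, 0, 0.7],
  [0, 0, 0, 0, 0, 0, 0.8],
  [0, 0, -0.01, 0, 0, 0, 0.8],
  [0, 0, -0.03, 0, 0, 0, 1],
  [0, 0, -0.05, 0, 0, 0, 1],
  [0, 0, -0.05, 0, 0, 0, 1],
])

```text
t: 18.85
tcp_pos: [0.5389, 0.366, 0.2066]
tool_rot: [0.984, 0.177, -0.001, 0.0]
force: [1.8, 0.1, 0.6]
finger_gap: 1.003
gripper_force: 0.0
```

```bash
python3 go.py .5742 -.2035 .25 93
```

```text
t 18.85 tcp [0.5389 0.366  0.2066] yaw 20.33 tilt 0.1 gap 1.003 F [1.8 0.1 0.6] grip 0.0 q6 1.64 ovh 0.014
turn tool z first -72.67 then shift mm (frame at target yaw, or its half-turn: signs of x,y flip) [-570.6    5.4  -43.4] now-frame mm [-164.9  546.3  -43. ]
```

Call:
drive_tool([
  [0, 0, -0.02, 0, 0, -8, 1],
  [0, 0, -0.02, 0, 0, -8, 1],
  [0, 0, 0, 0, 0, -8, 1],
  [0, 0, 0, 0, 0, -8, 1],
  [0, 0, 0, 0, 0, -8, 1],
  [0, 0, 0, 0, 0, -8, 1],
  [0, 0, 0, 0, 0, -8, 1],
  [0, 0, 0, 0, 0, -8, 1],
  [0, 0, 0, 0, 0, -8.5, 1],
  [-0.04, 0, 0, 0, 0, 0, 1],
])

```text
t: 19.85
tcp_pos: [0.5413, 0.3296, 0.2462]
tool_rot: [0.687, 0.727, 0.002, -0.0]
force: [0.6, -0.9, -0.2]
finger_gap: 1.0
gripper_force: 0.0
```

Call:
drive_tool([
  [-0.05, 0, 0, 0, 0, 0, 1],
  [-0.05, 0, 0, 0, 0, 0, 1],
  [-0.05, 0, 0, 0, 0, 0, 1],
  [-0.05, 0, 0, 0, 0, 0, 1],
  [-0.05, 0, 0, 0, 0, 0, 1],
  [-0.05, 0, 0, 0, 0, 0, 1],
  [-0.05, 0, 0, 0, 0, 0, 1],
  [-0.05, 0, 0, 0, 0, 0, 1],
  [0, 0, 0, 0, 0, 0, 1],
  [0, 0, 0, 0, 0, 0, 1],
])

```text
t: 20.85
tcp_pos: [0.5611, -0.0745, 0.2459]
tool_rot: [0.691, 0.723, 0.0, 0.0]
force: [0.1, 0.2, 0.3]
finger_gap: 1.001
gripper_force: 0.0
```

```bash
python3 go.py .5742 -.2035 .25 93; python3 - <<'E'
from h import *
from station import manip
d=manip.snapshot("top");C=cloud(d);z=C[...,2]
for n,h in(("top_box",.078),("sheet+base edge",.046)):
    m=(np.abs(z-h)<.01);m[:,:125]=0;m[:,190:]=0;m[:200]=0;m[275:]=0
    print(n,rect(d,m,h),m.sum())
g=cv2.cvtColor(d["image"],cv2.COLOR_RGB2GRAY)
w=d["image"][190:285,125:200];s=d["image"][150:300,280:410]
o=np.zeros((600,800,3),np.uint8)
a=cv2.resize(w,(300,380),interpolation=cv2.INTER_CUBIC);b=cv2.resize(s,(480,554),interpolation=cv2.INTER_CUBIC)
o[:380,:300]=a;o[:554,310:790]=b;cv2.imwrite("pics/p2.png",o[:,:,::-1])
E
```

```text
t 20.85 tcp [ 0.5611 -0.0745  0.2459] yaw 92.65 tilt 0.04 gap 1.001 F [0.1 0.2 0.3] grip 0.0 q6 -0.38 ovh 0.014
turn tool z first -0.35 then shift mm (frame at target yaw, or its half-turn: signs of x,y flip) [-129.5    6.3   -4.1] now-frame mm [-129.5    7.1   -4.2]
top_box (array([540.1, 365.4]), 20.6, 101.1, 59.8) 666
sheet+base edge (array([540.1, 364. ]), 20.3, 108.7, 66.7) 174
```

View pics/p2.png

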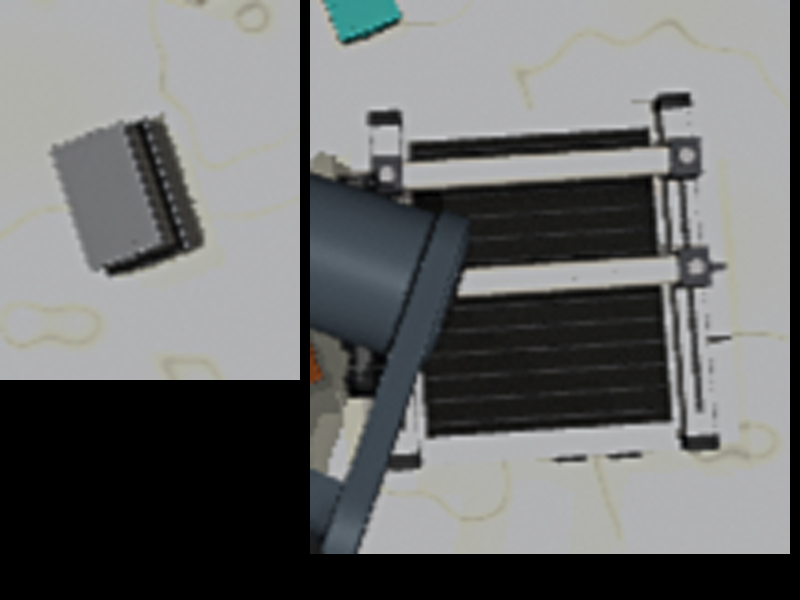

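The stack is square: the centres agree within about 1.5 mm and the angles within 0.3°. The clamp bar runs through (570,277), with the engraved line at (720,338), towards the robot. Move over its mid-length.

Call:
drive_tool([
  [-0.03, 0.006, 0, 0, 0, -0.4, 1],
  [-0.04, 0, 0, 0, 0, 0, 1],
  [-0.04, 0, 0, 0, 0, 0, 1],
  [-0.02, 0, 0, 0, 0, 0, 1],
  [0, 0, 0, 0, 0, 0, 1],
  [0, 0, 0.02, 0, 0, 0, 1],
  [0, 0, 0.02, 0, 0, 0, 1],
  [0, 0, 0, 0, 0, 0, 1],
  [0, 0, 0, 0, 0, 0, 1],
  [0, 0, 0, 0, 0, 0, 1],
])

```text
t: 21.9
tcp_pos: [0.5751, -0.2018, 0.2065]
tool_rot: [0.686, 0.727, 0.0, 0.001]
force: [-0.1, -0.1, 0.7]
finger_gap: 0.999
gripper_force: 0.0
```

```bash
python3 go.py .574 -.203 .147 93
```

```text
t 21.9 tcp [ 0.5751 -0.2018  0.2065] yaw 93.31 tilt 0.1 gap 0.999 F [-0.1 -0.1  0.7] grip 0.0 q6 -0.58 ovh 0.014
turn tool z first 0.31 then shift mm (frame at target yaw, or its half-turn: signs of x,y flip) [-1.2 -1.2 59.5] now-frame mm [-1.1 -1.3 59.5]
```

Call:
drive_tool([
  [-0.001, -0.001, 0.01, 0, 0, 0.2, 1],
  [0, 0, 0.02, 0, 0, 0, 1],
  [0, 0, 0.02, 0, 0, 0, 1],
  [0, 0, 0.01, 0, 0, 0, 1],
  [0, 0, 0, 0, 0, 0, 1],
  [0, 0, 0, 0, 0, 0, 0.4],
  [0, 0, 0, 0, 0, 0, 0],
  [0, 0, 0, 0, 0, 0, -0.3],
  [0, 0, 0, 0, 0, 0, -0.3],
  [0, 0, 0, 0, 0, 0, -0.4],
], newtons=60)

```text
t: 22.9
tcp_pos: [0.5736, -0.2038, 0.1458]
tool_rot: [0.688, 0.726, 0.0, 0.0]
force: [-0.2, -0.4, -0.3]
finger_gap: 0.298
gripper_force: 0.0
```

Call:
drive_tool([
  [0, 0, 0, 0, 0, 0, -0.6],
  [0, 0, 0, 0, 0, 0, -0.9],
  [0, 0, 0, 0, 0, 0, -0.9],
  [0, 0, 0, 0, 0, 0, -0.9],
])

```text
t: 23.3
tcp_pos: [0.5744, -0.2038, 0.146]
tool_rot: [0.688, 0.726, 0.001, 0.001]
force: [3.4, 1.4, 4.3]
finger_gap: 0.24
gripper_force: 58.8
```

```bash
python3 go.py .519 -.206 .147 93
```

```text
t 23.3 tcp [ 0.5744 -0.2038  0.146 ] yaw 93.03 tilt 0.14 gap 0.24 F [3.4 1.4 4.3] grip 58.8 q6 -0.58 ovh 0.014
turn tool z first 0.03 then shift mm (frame at target yaw, or its half-turn: signs of x,y flip) [  0.7 -55.5  -1. ] now-frame mm [  0.7 -55.5  -1.2]
```

Roller gripped. Draw it out.

Call:
drive_tool([
  [0, -0.005, 0, 0, 0, 0, -0.9],
  [0, -0.01, 0, 0, 0, 0, -0.9],
  [0, -0.01, 0, 0, 0, 0, -0.9],
  [0, -0.01, 0, 0, 0, 0, -0.9],
  [0, -0.01, 0, 0, 0, 0, -0.9],
  [0, -0.005, 0, 0, 0, 0, -0.9],
  [0, -0.004, 0, 0, 0, 0, -0.9],
  [0, 0, 0, 0, 0, 0, -0.9],
  [0, 0, 0, 0, 0, 0, -0.9],
  [0, 0, 0, 0, 0, 0, -0.9],
])

```text
t: 24.3
tcp_pos: [0.5242, -0.2066, 0.146]
tool_rot: [0.689, 0.725, 0.003, 0.004]
force: [13.3, 5.2, -0.6]
finger_gap: 0.234
gripper_force: 58.9
```

```bash
python3 go.py .519 -.206 .147 93; python3 - <<'E'
from h import *
from station import manip
d=manip.snapshot("top");C=cloud(d);np.savez("top2.npz",**d)
e=manip.snapshot("scene");np.savez("scene2.npz",**e)
mm=(np.abs(C[...,2]-.160)<.005);mm[:185]=0;mm[270:]=0;mm[:,310:][:,65:]=0;mm[:,:310]=0
p=C[mm]
for lo,hi in((.48,.56),(.6,.7)):
    q=p[(p[:,0]>lo)&(p[:,0]<hi)]
    if len(q)>5: print(len(q),q.mean(0).round(4),np.polyfit(q[:,1],q[:,0],1).round(4))
s=d["image"][170:290,285:405];t=e["image"][120:230,230:360]
o=np.hstack([cv2.resize(s,(400,400),interpolation=cv2.INTER_CUBIC),cv2.resize(t,(400,400),interpolation=cv2.INTER_CUBIC)])
cv2.imwrite("pics/p3.png",o[:,:,::-1])
E
```

```text
t 24.3 tcp [ 0.5242 -0.2066  0.146 ] yaw 92.95 tilt 0.61 gap 0.234 F [13.3  5.2 -0.6] grip 58.9 q6 -0.63 ovh 0.014
turn tool z first -0.05 then shift mm (frame at target yaw, or its half-turn: signs of x,y flip) [ 0.9 -5.2 -1. ] now-frame mm [ 0.9 -5.2 -1.1]
80 [ 0.5197 -0.1248  0.1601] [-0.1713  0.4984]
438 [ 0.6581 -0.2029  0.16  ] [-0.0575  0.6464]
```

View pics/p3.png

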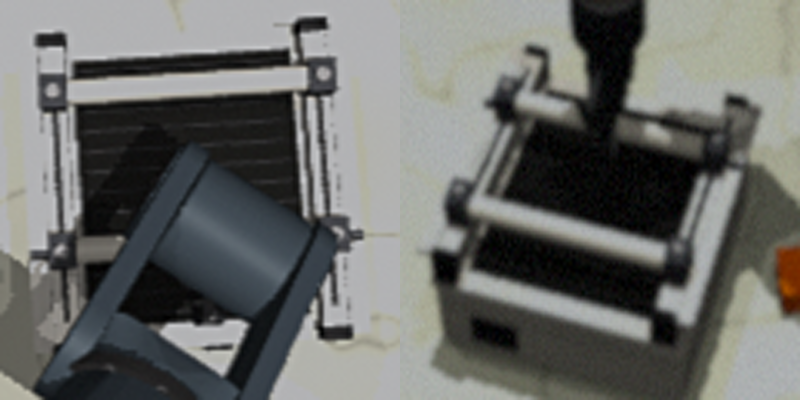

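The pointers at (35,253) and (357,236) stand just short of the lines. TCP and roller measurement agree that about 5.5 mm is left.

Call:
drive_tool([
  [0, -0.003, 0, 0, 0, 0, -0.9],
  [0, -0.003, 0, 0, 0, 0, -0.9],
  [0, 0, 0, 0, 0, 0, -0.9],
  [0, 0, 0, 0, 0, 0, -0.9],
  [0, 0, 0, 0, 0, 0, -0.9],
  [0, 0, 0, 0, 0, 0, -0.9],
])

```text
t: 25.0
tcp_pos: [0.5185, -0.207, 0.146]
tool_rot: [0.689, 0.725, 0.003, 0.005]
force: [14.0, 5.3, -0.8]
finger_gap: 0.235
gripper_force: 58.9
```

```bash
python3 go.py .5185 -.206 .147 93; python3 - <<'E'
from h import *
from station import manip
d=manip.snapshot("top");C=cloud(d);d0=dict(np.load("top0.npz"));C0=cloud(d0)
# end blocks' tops (z .166), left block: compare along-x with the start
for n,c in(("start",C0),("now",C)):
    for a,b in((285,312),(372,400)):
        m=(np.abs(c[...,2]-.166)<.004);m[:,:a]=0;m[:,b:]=0;m[:208]=0;m[262:]=0
        print(n,a,m.sum(),c[m].mean(0).round(4) if m.any() else "")
z=C[...,2]
for n,h in(("top_box",.078),("sheet/base edge",.046)):
    m=(np.abs(z-h)<.01);m[:,:125]=0;m[:,190:]=0;m[:200]=0;m[275:]=0
    print(n,rect(d,m,h))
s=d["image"][215:275,285:315];t=d0["image"][215:275,285:315];s2=d["image"][215:275,375:405];t2=d0["image"][215:275,375:405]
cv2.imwrite("pics/p4.png",cv2.resize(np.hstack([t,s,t2,s2]),None,fx=6.6,fy=6.6,interpolation=cv2.INTER_CUBIC)[:,:,::-1])
E
```

```text
t 25.0 tcp [ 0.5185 -0.207   0.146 ] yaw 92.95 tilt 0.65 gap 0.235 F [14.   5.3 -0.8] grip 58.9 q6 -0.64 ovh 0.014
turn tool z first -0.05 then shift mm (frame at target yaw, or its half-turn: signs of x,y flip) [ 1.  0. -1.] now-frame mm [ 1.  0. -1.]
start 285 102 [ 0.5671 -0.0907  0.1657]
start 372 97 [ 0.5796 -0.3151  0.1656]
now 285 95 [ 0.5114 -0.0932  0.1656]
now 372 55 [ 0.5276 -0.3234  0.166 ]
top_box (array([540.4, 365.1]), 20.6, 100.7, 60.5)
sheet/base edge (array([540.5, 364.1]), 20.3, 107.9, 66.7)
```

View pics/p4.png

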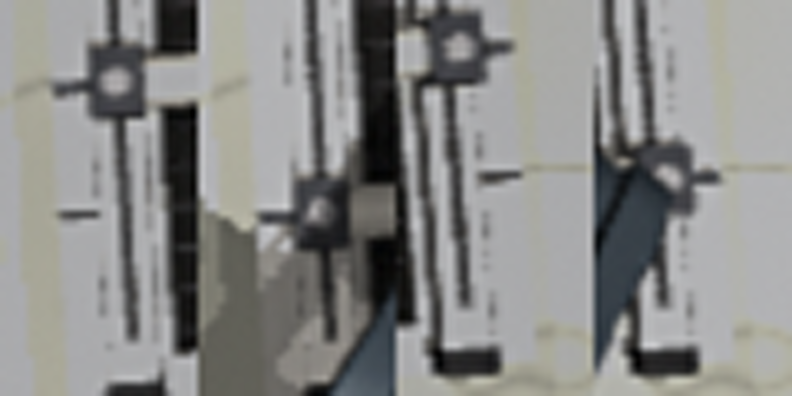

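The left pointer (275,216) now covers the line seen at (78,215), and the right pointer (707,178) covers the one at (500,177). The left block moved 55.8 mm. The stack is intact and the bar is held firmly, so I'm handing in.

```bash
python3 -c "
from station import manip
print(manip.sign_off())"
```

```text
the job is handed in; nothing more can be done
None
```

The job is handed in: the sheet and the smaller box sit squarely on the larger box, and the gripper was still holding the clamp bar at the engraved lines (about 14 N spring load); sign-off returned no verdict.

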